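# Weigh the hardener bottle with the scale's release lever held

## Task

Weigh the bottle with the orange cap: stand it upright in the middle of the round scale pan and let go of it. Then press the scale's red lever paddle down until the pointer stands in the green band, never as far as the bottom stop, which lowers the bottle off the lifting pins onto the pan, and finish while still holding the lever there. Leave the blue-capped bottle and the green tape roll where they are.

Things in the scene. Friction and masses are not known exactly. Their poses are not given: they have to be found in the camera images.
- hardener_bottle: the bottle to weigh: white with brown-red bands and an ORANGE cap, loose, 42 mm diameter over the body, 115 mm tall with cap, about 0.25 to 0.4 kg; origin at the centre of its underside, z up
- resin_bottle: bystander: bottle of the same size with a BLUE band and BLUE cap; origin at the centre of its underside
- lime_tape: bystander: lime green tape roll lying flat, 92x96x18 mm; origin at the centre of its underside
- scale: the scale: grey housing 155x170x54 mm, fixed to the bench; origin on the bench under the pan's centre; x points from the paddle end to the rear, y to its left, z up. The lever runs along the right side, 100 mm right of the origin, and beyond the front; a white indicator plate 26 mm wide, 102 mm high, stands 127 mm right and 108 mm in front of the origin
- pan_top (a point): centre of the pan's flat upper face; the pan is an aluminium disc of 120 mm diameter with centring rings of 89 and 51 mm diameter, 82 mm above the bench when up; 37 brass lifting pins (6 mm thick, 14 mm apart, out to 42 mm from the centre) stand through it, flat tops 2 mm above it when the lever is up; the bottle stands on them
- pan (a joint): how far the pan has sunk (m): 0 = up, 0.018 = bottom. It rests on a spring of 400 N/m. With the lever up the lifting pins carry the bottle; they go down 0.14 m per rad of lever travel, so that in the green band they are clear and the bottle stands on the pan itself and sinks it 5 to 10 mm
- paddle_top (a point): centre of the upper face of the red lever paddle (a disc of 36 mm diameter, 9 mm thick, at the robot's end of the lever), 101 mm above the bench when the lever is up; the pin that the lever turns on lies parallel to the scale's y axis, 195 mm behind the paddle's centre, 60 mm above the bench
- lever (a joint): lever travel (rad): 0 = up (spring-returned, springs back when let go), grows as the paddle is pressed down, about 0.195 m of paddle travel per rad; the green band is 0.10 to 0.18, the bottom stop is 0.26. Pressing it takes about 5 N at the start, 9 to 10 N in the green band and 13 N at the bottom

How it is judged:
By the outcome, as a careful person would: the job done as asked, in the order asked, and still so for the second after the job is handed in, while the arm keeps its last pose, push and grip.
It also fails if it takes over 48 s, if anything falls off the work surface, if the arm or the gripper's body presses on something with over 40 N, if the wrist force passes 120 N, or if a joint passes its speed limit or range.

## Robot

A 6-joint arm with a two-finger parallel gripper is mounted at the origin on a cart in front of the work surface, level with it; the furniture and walls round the work are solid. World frame = base frame: x ahead of the robot, y to its left, z up, the work surface at z = 0. Lengths are in mm, angles in rad, forces in N, time in s.
With the tool pointing down it reaches from about 275 to 850 mm from the base axis. Payload 19 kg.
Tool frame: the origin (TCP) lies midway between the tips of the shut fingers; the grasp point (between the pads) lies 19 mm behind it; z points along the fingers, y is the line along which they close (so a half turn about z gives the same grasp; the last joint's range is limited). The gripper opens to 85 mm and grips with 20 to 120 N. Pads are 22 mm wide; open, the fingers measure 114 mm over their backs; the gripper's body (76 mm by 85 mm) begins 54 mm behind the grasp point. The pads swing forward as they close: fully open they stand 13 mm farther back than shut.
Start: joints at [-1.434, 0.15, 1.437, -0, 1.554, -0.134], TCP at [153.789, -554.021, 231.267] pointing down, gripper open.
Joint ranges: [-2.8, 2.8], [-0.68, 2.1], [0.12, 2.68], [-1.39, 4.53], [0.16, 2.79], [-2.81, 2.81]. Speed limits (rad/s): [1.89, 1.89, 2.22, 3.01, 3.01, 3.01].

## Interface

Orientations are given as a unit quaternion [w, x, y, z].
In Python, from plant import ctrl gives the robot as it stands.
- The arm moves only by the tool shift_gripper, called after ">>>" as a command line: name --argument value ..., lists and objects as JSON in quotes. Schema: {"type":"object","properties":{"moves":{"type":"object","properties":{"ticks":{"type":"array","items":{"type":"array","items":{"type":"number"},"minItems":6,"maxItems":6},"minItems":1,"maxItems":10}},"additionalProperties":false,"required":["ticks"]},"finger_gap":{"type":"number"},"only":{"type":"string"},"quiet":{"type":"boolean"},"lines":{"type":"string"}},"required":["moves"],"additionalProperties":false}. moves is an object whose key "ticks" holds a list of rows, 1 to 10 of them, each of 6 numbers: dx, dy, dz in mm, then a rotation vector rx, ry, rz in rad; each row is the pose to reach, as a shift and turn from the pose commanded when the call began, along the tool's axes at that moment; what a row does not reach only later rows make up. A row lasts 1/10 s, in which the tool goes at most 50 mm and 0.15 rad, less where a joint would pass 70% of its speed; a pose out of reach is approached as far as the arm can. finger_gap is the opening from 0.0 (shut) to 1.0 (fully open), set as the call begins (left out keeps the last). The fingers move at their own pace and stop on an object; the grip force is fixed at half the most. Time passes only in rows, so rows that do not move let the fingers close. The tool returns the time, the measured TCP pose, the force, the opening and the grip force at its end. only (a regular expression) keeps the lines of the reply that match it, lines (a string "A,B") keeps lines A to B, and quiet returns only ok. Input that does not fit is refused with a message, and nothing moves.
- ctrl.get_state(): the state, without advancing time (a new reading comes with each control period).
- ctrl.read_camera(name): name is "scene" or "side" or "wrist"; returns a dict with "frame" (480x640x3 uint8, red, green, blue), "K" (3x3 intrinsics, pixels), "rvec" (rotation vector, rad) and "tvec" (3), from world to camera coordinates, as OpenCV has them. Camera axes: x right, y down, z forward; pixel columns grow to the right and rows downward; lengths in mm; the calibration is good to about 2 mm. The wrist camera is an equidistant fisheye: a pixel r from the principal point sees the ray r / f radians off the axis. A picture is of the moment at which its call begins. There is no depth.
- ctrl.hand_in(): hands the job in; it is judged then, once.
The state is a dict: "time_s": time; "joints": joint angles; "joint_velocities": joint speeds; "tau": joint torques, N m; "position": TCP position; "orientation": TCP orientation; "wrist_force": force on the tool from outside, world axes, zero at the start; "ft_torque": the same for the moment, N m; "opening": opening from 0.0 (shut) to 1.0 (fully open); "gripper_force": force on a finger pad.
Only numpy, scipy, OpenCV 4.12 (cv2) and the standard library are available. Lean on these libraries where they do the work, as an engineer would, in place of code of your own. Each camera call takes 0.05 s, during which the arm holds its last target. There are 200 camera calls.

## Working session

There is one attempt and no reset: what is moved stays moved. The work goes in short steps, Python scripts to look and compute and a tool call to move; the robot and the scene stay as the last step left them, time stands still between calls to the robot, and variables do not carry over. Pictures are saved under pics/ and viewed, at most 10 in all, crops included, and the job is handed in when it is done.

```bash
ls; mkdir -p pics; python3 - <<'E'
from plant import ctrl
import cv2,numpy as np
for n in("scene","side"):
    d=ctrl.read_camera(n); cv2.imwrite(f"pics/{n}0.png",d["frame"][:,:,::-1]); R=cv2.Rodrigues(np.array(d["rvec"]))[0]
    print(n,np.round(d["K"],1).tolist(),"pos",np.round(-R.T@np.array(d["tvec"]).ravel()),"fwd",R[2].round(2))
s=ctrl.get_state();print(s)
E
```

```text
pics
plant.py
scene [[585.8, 0.0, 324.3], [0.0, 585.8, 233.2], [0.0, 0.0, 1.0]] pos [   12. -1134.   537.] fwd [ 0.45  0.8  -0.39]
side [[523.0, 0.0, 319.0], [0.0, 523.0, 243.3], [0.0, 0.0, 1.0]] pos [ 437. -890.  599.] fwd [ 0.12  0.78 -0.61]
{'time_s': 0.1, 'joints': array([-1.43401239e+00,  1.50937437e-01,  1.43795396e+00, -1.83024033e-05,
        1.55382667e+00, -1.33982900e-01]), 'joint_velocities': array([-0.00086835, -0.00114464,  0.00010633, -0.00196595, -0.0004991 ,
       -0.00058122]), 'tau': array([ 3.11622549e-03, -7.14388919e+01, -5.71787345e+01, -2.46368390e-04,
        7.22444573e-03,  8.28076935e-06]), 'position': array([ 153.74850774, -553.82490348,  230.74149645]), 'orientation': array([-5.62693924e-04,  9.90849476e-01,  1.34970368e-01, -9.93786736e-06]), 'wrist_force': array([-0.1233361 , -0.73127352,  0.23658836]), 'ft_torque': array([ 0.04618876, -0.01985636, -0.00755015]), 'gripper_force': 0.0, 'opening': 0.9983869115576229}
```

View pics/scene0.png

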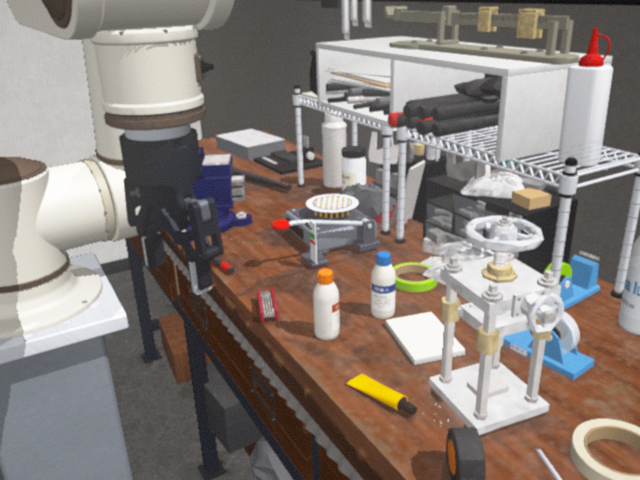

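View pics/side0.png

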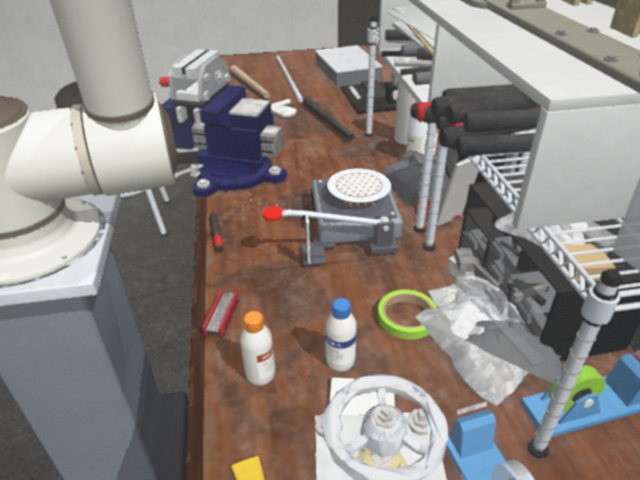

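Scene: orange-cap bottle near (327,305), scale pan at (332,206), paddle (281,225), blue bottle (383,285). Side: orange bottle (257,348), pan (359,186), paddle (272,213). I'll enlarge for pixel reading.

```bash
python3 - <<'E'
import cv2,numpy as np
a=cv2.imread("pics/side0.png");b=cv2.imread("pics/scene0.png")
def c(im,x,y,w=160,h=120):
    o=cv2.resize(im[y:y+h,x:x+w],(400,300),interpolation=cv2.INTER_CUBIC)
    for i in range(0,w,20):
        cv2.line(o,(int(i*2.5),0),(int(i*2.5),5),(0,255,255),1);cv2.putText(o,str(x+i),(int(i*2.5),14),0,.33,(0,255,255),1)
    for i in range(0,h,20):
        cv2.line(o,(0,int(i*2.5)),(5,int(i*2.5)),(0,255,255),1);cv2.putText(o,str(y+i),(6,int(i*2.5)+4),0,.33,(0,255,255),1)
    return o
cv2.imwrite("pics/comp.png",np.vstack([np.hstack([c(a,220,290),c(a,250,155)]),np.hstack([c(b,280,250),c(b,250,170)])]))
E
```

```text
(no output)
```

View pics/comp.png

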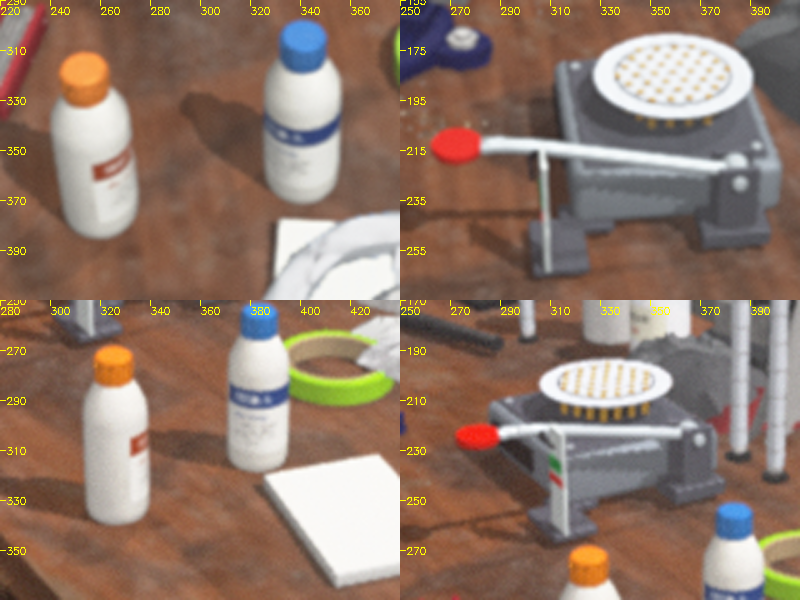

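```bash
cat > h.py <<'E'
import numpy as np,cv2
from scipy.spatial.transform import Rotation as Ro
def ray(d,uv):
    K=np.array(d["K"]);R=cv2.Rodrigues(np.array(d["rvec"]))[0];t=np.array(d["tvec"]).ravel()
    v=R.T@np.array([(uv[0]-K[0,2])/K[0,0],(uv[1]-K[1,2])/K[1,1],1.]);return -R.T@t,v/np.linalg.norm(v)
def atz(d,uv,z):
    c,v=ray(d,uv);return c+v*(z-c[2])/v[2]
def tri(ds,uvs):
    A=0;b=0
    for d,u in zip(ds,uvs):
        c,v=ray(d,u);P=np.eye(3)-np.outer(v,v);A=A+P;b=b+P@c
    return np.linalg.solve(A,b)
def proj(d,X): return cv2.projectPoints(np.array(X,float).reshape(-1,3),np.array(d["rvec"],float),np.array(d["tvec"],float),np.array(d["K"]),None)[0].reshape(-1,2)
def totool(s,dw): return Ro.from_quat(np.roll(s["orientation"],-1)).inv().apply(dw)
E
python3 - <<'E'
from plant import ctrl
from h import *
import pickle
D={n:ctrl.read_camera(n) for n in("scene","side")}
pickle.dump(D,open("D.pkl","wb"))
P=dict(cap=(115,(325.2,271.2),(254,315)),base=(0,(327.2,334.8),(260,376.5)),pan=(82,(332,202.8),(358.8,185)),paddle=(101,(280.8,224),(272.8,213)),blue=(115,(384,253+1),(342,303)))
for k,(z,a,b) in P.items():
    print(k,atz(D["scene"],a,z).round(1),atz(D["side"],b,z).round(1),tri([D["scene"],D["side"]],[a,b]).round(1))
E
```

```text
cap [ 422.2 -408.5  115. ] [ 423.4 -403.5  115. ] [ 424.  -403.6  113.4]
base [ 419.8 -414.1    0. ] [ 420.8 -410.8    0. ] [ 421.1 -410.3   -1.9]
pan [638.1 -66.1  82. ] [640.2 -62.9  82. ] [641.  -60.6  80.1]
paddle [ 465.6 -158.6  101. ] [ 470.1 -154.2  101. ] [ 470.5 -147.9   96.5]
blue [ 537.7 -406.9  115. ] [ 539.5 -402.2  115. ] [ 540.3 -401.8  113.2]
```

```bash
python3 - <<'E'
from h import *
import pickle
D=pickle.load(open("D.pkl","rb"));a,b=D["scene"],D["side"]
for u,v in(((388,236),(420,230)),((401,241),(430,248)),((297,185),(369,135)),((297,90),(374,22))):
    print(atz(a,u,0).round(),atz(b,v,0).round(),tri([a,b],[u,v]).round())
from plant import ctrl
s=ctrl.get_state()
print(totool(s,np.array([422,-407,200])-s["position"]),totool(s,[640-422,-64.5+407,0]))
E
```

```text
[ 745. -134.    0.] [ 751. -116.    0.] [ 755. -115.   -6.]
[ 753. -173.    0.] [ 752. -173.    0.] [ 751. -175.    1.]
[743. 312.   0.] [752. 302.   0.] [760. 338. -14.]
[1510. 1776.    0.] [1020. 1314.    0.] [755. 310. 272.]
[297.75696936 -69.78623654  30.989631  ] [ 3.01672814e+02 -2.71705188e+02  2.32570542e-01]
```

>>> shift_gripper --moves '{"ticks":[[30, -7, 3, 0, 0, 0], [75, -17, 8, 0, 0, 0], [120, -28, 12, 0, 0, 0], [165, -38, 17, 0, 0, 0], [210, -49, 22, 0, 0, 0], [250, -58, 26, 0, 0, 0], [280, -65, 29, 0, 0, 0], [298, -70, 31, 0, 0, 0], [298, -70, 31, 0, 0, 0], [298, -70, 31, 0, 0, 0]]}' --finger_gap 1.0

```text
time_s: 1.2
position: [422.1, -406.8, 200.1]
orientation: [-0.0, 0.991, 0.135, -0.0]
wrist_force: [0.4, -0.1, 0.1]
opening: 0.999
gripper_force: 0.0
```

```bash
python3 - <<'E'
from plant import ctrl
from h import *
d=ctrl.read_camera("wrist");s=ctrl.get_state();cv2.imwrite("pics/w1.png",d["frame"][:,:,::-1])
print(s["position"],s["joints"].round(2),totool(s,np.array([422,-407,48])-s["position"]))
K=np.array(d["K"]);R=cv2.Rodrigues(np.array(d["rvec"]))[0]
for X in([422,-407,115],):
    c=R@np.array(X,float)+np.array(d["tvec"]).ravel();th=np.arctan2(np.hypot(c[0],c[1]),c[2]);print(K[0,0]*th*c[:2]/np.hypot(c[0],c[1])+K[:2,2])
E
```

```text
[ 421.67653335 -407.18358605  200.26245512] [-0.9   0.19  1.46 -0.    1.5   0.4 ] [ 4.06820119e-01 -7.33564204e-02  1.52262348e+02]
[317.78674018 254.94577245]
```

View pics/w1.png

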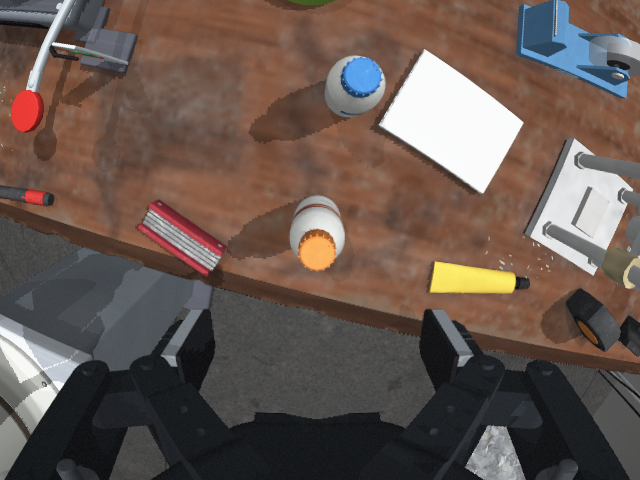

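Wrist view: orange cap top at (318,251), within ~2.5 mm of the prediction (318,255); blue bottle clear. Descend and grip.

>>> shift_gripper --moves '{"ticks":[[2, 0, 20, 0, 0, 0], [2, 0, 55, 0, 0, 0], [2, 0, 90, 0, 0, 0], [2, 0, 120, 0, 0, 0], [2, 0, 140, 0, 0, 0], [2, 0, 152, 0, 0, 0], [2, 0, 152, 0, 0, 0], [2, 0, 152, 0, 0, 0]]}' --finger_gap 1.0

```text
time_s: 2.05
position: [424.1, -407.0, 49.3]
orientation: [0.0, 0.991, 0.135, 0.0]
wrist_force: [-0.1, -0.1, 0.5]
opening: 1.0
gripper_force: 0.0
```

>>> shift_gripper --moves '{"ticks":[[0, 0, 0, 0, 0, 0], [0, 0, 0, 0, 0, 0], [0, 0, 0, 0, 0, 0], [0, 0, 0, 0, 0, 0], [0, 0, 0, 0, 0, 0], [0, 0, 0, 0, 0, 0], [0, 0, 0, 0, 0, 0], [0, 0, 0, 0, 0, 0], [0, 0, 0, 0, 0, 0], [0, 0, 0, 0, 0, 0]]}' --finger_gap 0.0

```text
time_s: 3.05
position: [424.4, -406.4, 49.2]
orientation: [0.0, 0.991, 0.135, 0.0]
wrist_force: [-2.1, 1.7, 9.3]
opening: 0.465
gripper_force: 61.0
```

>>> shift_gripper --moves '{"ticks":[[0, 0, -10, 0, 0, 0], [0, 0, -35, 0, 0, 0], [0, 0, -70, 0, 0, 0], [0, 0, -105, 0, 0, 0], [0, 0, -135, 0, 0, 0], [0, 0, -150, 0, 0, 0], [0, 0, -160, 0, 0, 0], [0, 0, -160, 0, 0, 0], [0, 0, -160, 0, 0, 0]]}'

```text
time_s: 3.95
position: [423.9, -406.0, 206.9]
orientation: [-0.001, 0.991, 0.135, -0.0]
wrist_force: [-0.4, -0.0, -3.8]
opening: 0.461
gripper_force: 61.1
```

```bash
python3 - <<'E'
from plant import ctrl
from h import *
import pickle
s=ctrl.get_state();print(s["position"],s["wrist_force"],s["opening"],totool(s,np.array([640,-64.5,208])-s["position"]))
for n in("scene","side"):
    d=ctrl.read_camera(n); cv2.imwrite(f"pics/{n}1.png",d["frame"][:,:,::-1])
    p=s["position"];print(n,proj(d,[p+[0,0,115-48],p-[0,0,48]]).round())
E
```

```text
[ 423.89894457 -406.02178589  206.89231899] [-0.4268262  -0.00835499 -3.79503628] 0.4610993864047108 [ 299.59008744 -271.26208016   -0.82868877]
scene [[323. 175.]
 [325. 245.]]
side [[241. 215.]
 [251. 291.]]
```

>>> shift_gripper --moves '{"ticks":[[9, -8, 0, 0, 0, 0], [30, -27, 0, 0, 0, 0], [60, -54, 0, 0, 0, 0], [92, -83, 0, 0, 0, 0], [124, -112, 0, 0, 0, 0], [156, -141, 0, 0, 0, 0], [188, -170, 0, 0, 0, 0], [218, -197, 0, 0, 0, 0], [244, -221, 0, 0, 0, 0], [264, -239, 0, 0, 0, 0]]}'

```text
time_s: 5.05
position: [615.3, -102.5, 207.5]
orientation: [-0.0, 0.991, 0.136, -0.0]
wrist_force: [0.1, 1.0, -4.2]
opening: 0.463
gripper_force: 61.1
```

>>> shift_gripper --moves '{"ticks":[[14, -13, 0, 0, 0, 0], [26, -24, 0, 0, 0, 0], [33, -30, 0, 0, 0, 0], [36, -32, 0, 0, 0, 0], [36, -32, 0, 0, 0, 0], [36, -32, 0, 0, 0, 0], [36, -32, 0, 0, 0, 0]]}'

```text
time_s: 5.75
position: [640.5, -65.7, 208.4]
orientation: [0.0, 0.991, 0.135, 0.0]
wrist_force: [-0.8, -0.6, -3.2]
opening: 0.461
gripper_force: 61.1
```

```bash
python3 - <<'E'
from plant import ctrl
from h import *
s=ctrl.get_state();print(s["position"],s["joints"].round(2),s["wrist_force"],s["opening"])
def c(im,x,y,w=160,h=200):
    o=cv2.resize(im[y:y+h,x:x+w],(400,500),interpolation=cv2.INTER_CUBIC)
    for i in range(0,w,20): cv2.putText(o,str(x+i),(int(i*2.5),12),0,.33,(0,255,255),1);cv2.line(o,(int(i*2.5),0),(int(i*2.5),4),(0,255,255),1)
    for i in range(0,h,20): cv2.putText(o,str(y+i),(6,int(i*2.5)+4),0,.33,(0,255,255),1);cv2.line(o,(0,int(i*2.5)),(5,int(i*2.5)),(0,255,255),1)
    return o
L=[]
for n,x,y in(("scene",250,90),("side",270,60)):
    d=ctrl.read_camera(n);L.append(c(np.ascontiguousarray(d["frame"][:,:,::-1]),x,y))
    p=s["position"];print(n,proj(d,[p-[0,0,48],[640,-64.5,82]]).round(1))
cv2.imwrite("pics/c2.png",np.hstack(L))
E
```

```text
[640.45773553 -65.6798285  208.40617922] [-0.22  0.3   1.3  -0.    1.54  1.08] [-0.80388478 -0.556138   -3.2124157 ] 0.4609447141710427
scene [[332.1 169. ]
 [332.3 202.4]]
side [[360.6 148.2]
 [358.9 185.5]]
```

View pics/c2.png

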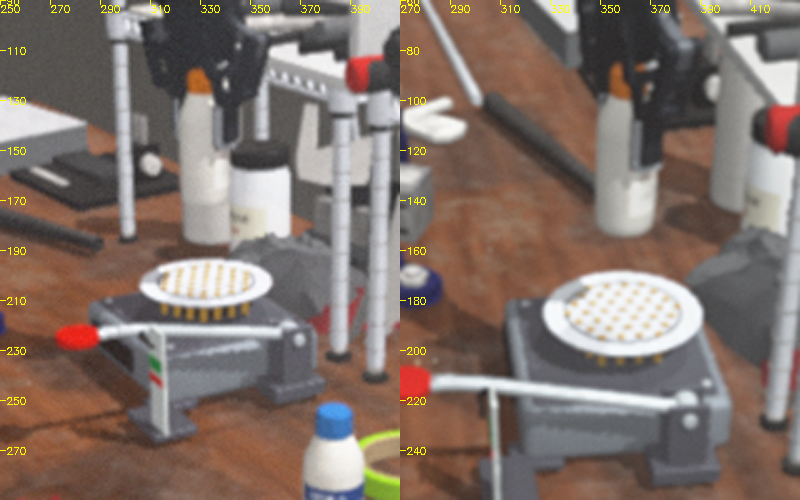

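Held bottle is upright; base in side view at (360,148) matches prediction, directly above the pan centre (359,185). In the scene view a white background bottle overlaps its base. Lower.

>>> shift_gripper --moves '{"ticks":[[0, 0, 8, 0, 0, 0], [0, 0, 25, 0, 0, 0], [0, 0, 43, 0, 0, 0], [0, 0, 57, 0, 0, 0], [0, 0, 66, 0, 0, 0], [0, 0, 70, 0, 0, 0], [0, 0, 70, 0, 0, 0], [0, 0, 70, 0, 0, 0], [0, 0, 70, 0, 0, 0]]}'

```text
time_s: 6.75
position: [641.0, -65.0, 139.1]
orientation: [0.0, 0.991, 0.135, 0.001]
wrist_force: [-0.8, -0.4, -2.9]
opening: 0.463
gripper_force: 61.1
```

>>> shift_gripper --moves '{"ticks":[[0, 0, 1, 0, 0, 0], [0, 0, 2, 0, 0, 0], [0, 0, 3, 0, 0, 0], [0, 0, 4, 0, 0, 0], [0, 0, 4, 0, 0, 0], [0, 0, 4, 0, 0, 0]]}'

```text
time_s: 7.35
position: [640.7, -64.9, 134.3]
orientation: [-0.0, 0.991, 0.135, -0.0]
wrist_force: [0.4, 0.2, -3.2]
opening: 0.459
gripper_force: 61.1
```

>>> shift_gripper --moves '{"ticks":[[0, 0, 0.5, 0, 0, 0], [0, 0, 1, 0, 0, 0], [0, 0, 1, 0, 0, 0], [0, 0, 1, 0, 0, 0]]}'

```text
time_s: 7.75
position: [640.7, -65.0, 133.4]
orientation: [-0.0, 0.991, 0.135, 0.0]
wrist_force: [0.0, 1.1, -2.0]
opening: 0.459
gripper_force: 61.4
```

>>> shift_gripper --moves '{"ticks":[[0, 0, 0.5, 0, 0, 0], [0, 0, 1, 0, 0, 0], [0, 0, 1, 0, 0, 0], [0, 0, 1, 0, 0, 0]]}'

```text
time_s: 8.15
position: [640.8, -64.9, 132.6]
orientation: [0.0, 0.991, 0.135, 0.0]
wrist_force: [-0.3, 0.6, 4.1]
opening: 0.456
gripper_force: 61.8
```

>>> shift_gripper --moves '{"ticks":[[0, 0, 0, 0, 0, 0], [0, 0, 0, 0, 0, 0], [0, 0, 0, 0, 0, 0], [0, 0, 0, 0, 0, 0], [0, 0, 0, 0, 0, 0], [0, 0, 0, 0, 0, 0], [0, 0, 0, 0, 0, 0], [0, 0, 0, 0, 0, 0]]}' --finger_gap 0.85

```text
time_s: 8.95
position: [640.7, -64.9, 132.3]
orientation: [-0.0, 0.991, 0.135, -0.0]
wrist_force: [-0.4, 0.5, -0.6]
opening: 0.851
gripper_force: 0.0
```

>>> shift_gripper --moves '{"ticks":[[0, 0, -10, 0, 0, 0], [0, 0, -30, 0, 0, 0], [0, 0, -60, 0, 0, 0], [0, 0, -95, 0, 0, 0], [0, 0, -125, 0, 0, 0], [0, 0, -135, 0, 0, 0], [0, 0, -135, 0, 0, 0], [0, 0, -135, 0, 0, 0]]}'

```text
time_s: 9.75
position: [640.5, -64.9, 266.4]
orientation: [-0.0, 0.991, 0.135, -0.001]
wrist_force: [0.0, 0.2, -1.3]
opening: 0.847
gripper_force: 0.0
```

```bash
python3 - <<'E'
from plant import ctrl
from h import *
s=ctrl.get_state()
print(totool(s,np.array([468,-156,s["position"][2]])-s["position"]))
L=[]
for n,x,y in(("scene",250,90),("side",270,60)):
    d=ctrl.read_camera(n);im=np.ascontiguousarray(d["frame"][:,:,::-1])
    o=cv2.resize(im[y:y+200,x:x+160],(400,500),interpolation=cv2.INTER_CUBIC)
    for q in ([640,-64.5,84],[640,-64.5,199],[468,-156,101]):
        u=proj(d,q)[0];print(n,u.round(1));cv2.circle(o,(int((u[0]-x)*2.5),int((u[1]-y)*2.5)),2,(255,0,255),-1)
    L.append(o)
cv2.imwrite("pics/c3.png",np.hstack(L))
E
```

```text
[-1.90543393e+02  4.16592611e+01  1.61528534e-01]
scene [332.3 201.6]
scene [331.4 151.8]
scene [281.3 223.3]
side [358.9 184.5]
side [360.9 128. ]
side [271.7 213.7]
```

View pics/c3.png

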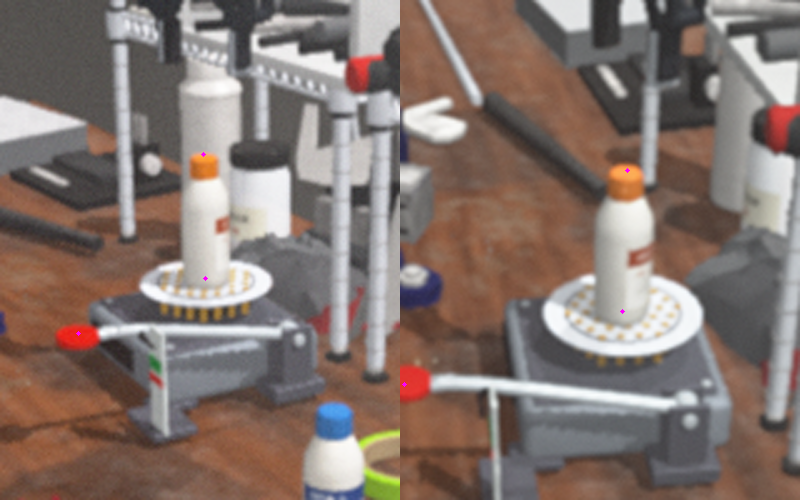

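Bottle stands upright, centred on the pan (projected centre dots fall on base and cap), paddle dots lie on the paddle. Move to the paddle with fingers shut.

>>> shift_gripper --moves '{"ticks":[[-15, 3, 0, 0, 0, 0], [-50, 11, 0, 0, 0, 0], [-90, 20, 0, 0, 0, 0], [-130, 28, 0, 0, 0, 0], [-165, 36, 10, 0, 0, 0], [-185, 41, 40, 0, 0, 0], [-192, 42, 75, 0, 0, 0], [-192, 42, 110, 0, 0, 0], [-192, 42, 130, 0, 0, 0], [-192, 42, 140, 0, 0, 0]]}' --finger_gap 0.0

```text
time_s: 10.85
position: [465.7, -156.3, 124.7]
orientation: [-0.001, 0.991, 0.135, -0.002]
wrist_force: [-0.5, 0.9, 0.4]
opening: 0.002
gripper_force: 0.0
```

>>> shift_gripper --moves '{"ticks":[[0, 0, 0, 0, 0, 0], [0, 0, 5, 0, 0, 0], [0, 0, 10, 0, 0, 0], [0, 0, 10, 0, 0, 0]]}'

```text
time_s: 11.25
position: [467.0, -156.7, 117.2]
orientation: [-0.0, 0.991, 0.135, 0.0]
wrist_force: [-0.1, -0.2, 0.0]
opening: -0.001
gripper_force: 0.0
```

```bash
python3 - <<'E'
from plant import ctrl
from h import *
s=ctrl.get_state();print(s["position"])
d=ctrl.read_camera("side");im=np.ascontiguousarray(d["frame"][:,:,::-1])
d2=ctrl.read_camera("scene");i2=np.ascontiguousarray(d2["frame"][:,:,::-1])
f=lambda i,x,y:cv2.resize(i[y:y+150,x:x+120],(400,500),interpolation=cv2.INTER_CUBIC)
cv2.imwrite("pics/c4.png",np.hstack([f(i2,250,130),f(im,230,120)]))
E
```

```text
[ 466.9708405  -156.69692145  117.20298022]
```

View pics/c4.png

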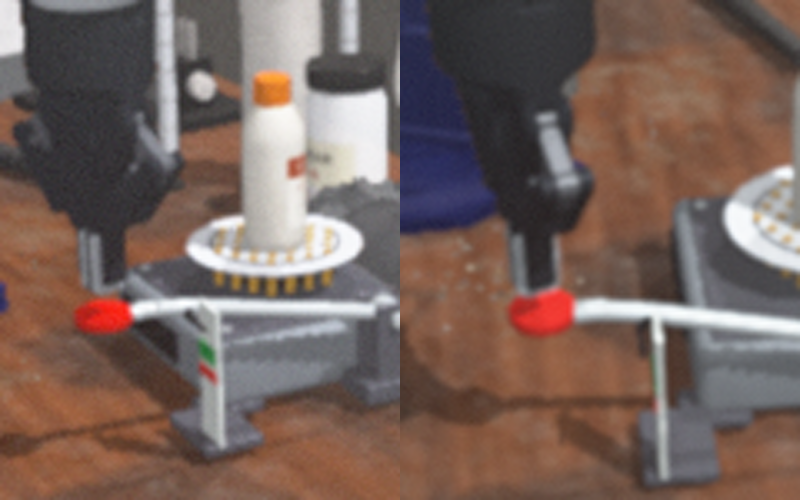

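Fingertips stand over the paddle (scene (281,217) above paddle (281,224)); bottle undisturbed. Press slowly.

>>> shift_gripper --moves '{"ticks":[[0, 0, 3, 0, 0, 0], [0, 0, 8, 0, 0, 0], [0, 0, 12, 0, 0, 0], [0, 0, 16, 0, 0, 0], [0, 0, 18, 0, 0, 0], [0, 0, 20, 0, 0, 0], [0, 0, 20, 0, 0, 0], [0, 0, 20, 0, 0, 0]]}'

```text
time_s: 12.15
position: [466.9, -156.8, 97.4]
orientation: [-0.0, 0.991, 0.135, 0.0]
wrist_force: [-2.3, -0.5, 3.3]
opening: -0.002
gripper_force: 1.8
```

>>> shift_gripper --moves '{"ticks":[[0, 0, 2, 0, 0, 0], [0, 0, 4, 0, 0, 0], [0, 0, 6, 0, 0, 0], [0, 0, 8, 0, 0, 0], [0, 0, 10, 0, 0, 0], [0, 0, 12, 0, 0, 0], [0, 0, 14, 0, 0, 0], [0, 0, 14, 0, 0, 0], [0, 0, 14, 0, 0, 0]]}'

```text
time_s: 13.05
position: [466.7, -156.8, 83.3]
orientation: [-0.0, 0.991, 0.135, -0.0]
wrist_force: [-6.6, 0.8, 7.7]
opening: -0.002
gripper_force: 4.2
```

>>> shift_gripper --moves '{"ticks":[[-1, 0, 2, 0, 0, 0], [-2, 0, 4, 0, 0, 0], [-3, 0, 6, 0, 0, 0], [-3, 0, 8, 0, 0, 0], [-3, 0, 9, 0, 0, 0], [-3, 0, 9, 0, 0, 0], [-3, 0, 9, 0, 0, 0], [-3, 0, 9, 0, 0, 0], [-3, 0, 9, 0, 0, 0]]}'

```text
time_s: 13.95
position: [464.7, -157.6, 74.7]
orientation: [0.0, 0.991, 0.135, 0.001]
wrist_force: [1.5, 2.7, 8.1]
opening: 0.0
gripper_force: 4.0
```

```bash
python3 - <<'E'
from plant import ctrl
from h import *
d=ctrl.read_camera("scene");i=np.ascontiguousarray(d["frame"][:,:,::-1]);e=ctrl.read_camera("side")["frame"][:,:,::-1]
f=lambda i,x,y:cv2.resize(i[y:y+120,x:x+80],(400,600),interpolation=cv2.INTER_CUBIC)
cv2.imwrite("pics/c5.png",np.hstack([f(i,265,150),cv2.resize(e[110:290,260:380],(400,600),interpolation=cv2.INTER_CUBIC)]))
print(ctrl.get_state()["position"],ctrl.get_state()["wrist_force"])
E
```

```text
[ 464.69244069 -157.5474353    74.73601764] [0.2283614  2.54573762 8.21795553]
```

View pics/c5.png

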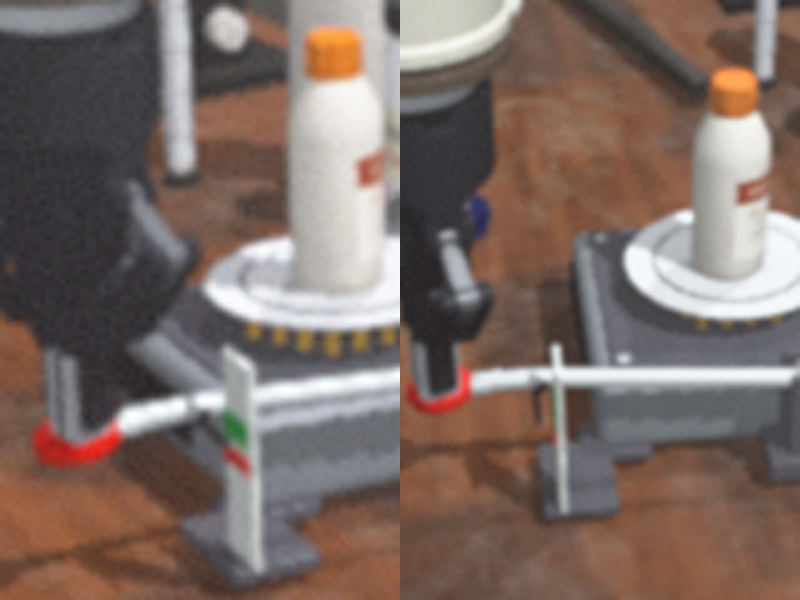

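The pins are below the pan and the bottle stands upright on it, centred. The pointer end, at scene (310,232), is in the green band. Settle, then hand in.

>>> shift_gripper --moves '{"ticks":[[0, 0, 0, 0, 0, 0], [0, 0, 0, 0, 0, 0], [0, 0, 0, 0, 0, 0], [0, 0, 0, 0, 0, 0], [0, 0, 0, 0, 0, 0], [0, 0, 0, 0, 0, 0], [0, 0, 0, 0, 0, 0], [0, 0, 0, 0, 0, 0]]}'

```text
time_s: 14.85
position: [464.7, -157.6, 74.7]
orientation: [0.0, 0.991, 0.135, 0.001]
wrist_force: [1.3, 2.3, 7.6]
opening: -0.004
gripper_force: 4.0
```

```bash
python3 -c "
from plant import ctrl
print(ctrl.hand_in())"
```

```text
the job is handed in; nothing more can be done
None
```

The job is handed in at 14.9 s: the orange-capped bottle stands upright and released on the middle of the pan, and the arm is still holding the lever with the pointer in the green band (about 0.135 rad, estimated from the paddle height); the blue-capped bottle and the tape roll were not touched, and the hand-in returned no verdict.

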